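# Lock a circuit board into the repair fixture with the square key

### The arm

A 6-joint arm with a two-finger parallel gripper is mounted at the origin on the work surface. World frame = base frame: x ahead of the robot, y to its left, z up, the work surface at z = 0. Lengths are in mm, angles in rad, forces in N, time in s.
With the tool pointing down it reaches from about 300 to 775 mm from the base axis. Payload 14.6 kg.
Tool frame: the origin (TCP) lies midway between the tips of the shut fingers; the grasp point (between the pads) lies 19 mm behind it; z points along the fingers, y is the line along which they close (so a half turn about z gives the same grasp; the last joint's range is limited). The gripper opens to 94 mm and grips with 3 to 60 N. Pads are 16 mm wide; open, the fingers measure 119 mm over their backs; the gripper's body (75 mm by 177 mm) begins 78 mm behind the grasp point.
Start: joints at [1.062, 0.3, 1.521, -0, 1.321, -0.067], TCP at [235.158, 497.182, 205.446] pointing down, gripper open.
Joint ranges: [-3.03, 3.03], [-0.79, 2.21], [0.23, 2.52], [-1.04, 4.18], [0, 3.07], [-2.55, 2.55]. Speed limits (rad/s): [2.22, 2.22, 2.57, 3.14, 3.14, 3.14].

### API

Orientations are given as a unit quaternion [x, y, z, w].
In Python, from station import r, snapshot, get_calibration, close_job gives the robot as it stands. The module is installed in compiled form; this text tells all that it offers.
- The arm moves only by the tool drive_tool, never from a script. Its argument "commands" is a list that holds one entry, the list of rows, each a list of 5 numbers: the opening, from 0 (shut) to 1 (fully open), then the shift along the tool's x, y, z in units of 0.12 m (1.0 is 0.12 m), then the turn about the tool's z in units of pi rad (1.0 is pi rad). In form: [[[jaw, x, y, z, yaw], ...]]. A call has 1 to 10 rows; each row shifts and turns the commanded pose from where the row before left it, along the tool's axes as they then stand; what a row does not reach is not made up. A row lasts 1/10 s, in which the tool goes at most 50 mm and 8.59 degrees, less where a joint would pass 70% of its speed; a pose out of reach is approached as far as the arm can. A call with a number of a shift or a turn outside -1 to 1 is refused whole. A call with a gripper value outside its range is refused whole. The fingers move at their own pace and stop on an object; "grip_force" is the grip in N (left out, the last holds). Time passes only in rows, so rows that do not move let the fingers close. It gives the time, the measured TCP pose, the force, the opening and the grip force at its end, in the units of the state.
- r.get_state(): the state, without advancing time (a new reading comes with each control period).
- snapshot(name): name is "side" or "top" or "wrist"; returns (picture, depth): 384x512x3 uint8, red, green, blue; 384x512 float32, mm along the optical axis (not along the pixel's ray), 0 where there is no reading.
- get_calibration(name): a dict with "fx", "fy", "cx", "cy" (pixels), "R" (3x3) and "t" (3): a world point X has camera coordinates R X + t. Camera axes: x right, y down, z forward; pixel columns grow to the right and rows downward; lengths in mm; the calibration is good to about 2 mm. A picture is of the moment at which its call begins: read the wrist's pose just before it. get_calibration takes no time and is no camera call; for the wrist camera it gives the pose at the moment of the call.
- close_job(): hands the job in; it is judged then, once.
The state is a dict: "time_s": time; "joint_pos": joint angles; "joint_velocities": joint speeds; "effort": joint torques, N m; "ee_pos": TCP position; "tool_rot": TCP orientation; "wrist_force": force on the tool from outside, world axes, zero at the start; "torque": the same for the moment, N m; "opening": finger opening in mm; "gripper_force": force on a finger pad.
Only numpy, scipy, OpenCV 4.12 (cv2) and the standard library are available. Lean on these libraries where they do the work, as an engineer would, in place of code of your own. Each camera call takes 0.05 s, during which the arm holds its last target. There are 200 camera calls.

### The job

Take the T-handled square key out of the tool stand, seat it fully in the square socket at the bottom of the fixture's round well, and turn it clockwise until the clamp arm has swung over the board up to its stop. Leave the key standing in the socket and let go of it. Be gentle: feel for the socket's flats rather than pressing hard, do not force the clamp against its stop, touch the fixture with the key only, and do not disturb the board or the other things on the bench.

Things in the scene. Friction and masses are not known exactly. Their poses are not given: they have to be found in the camera images.
- key: Steel T-handled key, 78 mm tall, about 140 g, upright in any hole of the stand, collar on its top. Origin: centre of the lower end face; z up to the handle. Square shank 12 x 12, last 1.5 mm tapered by 1 mm a side, z 0 to 36; collar 26 dia, z 36 to 42; neck 12 dia to z 62; cross bar z 62 to 78, 64 long (key x), 14 thick (key y): grip across the 14. Shank flats are parallel to the key's x and y. Yaw varies.
- stand: Grey block 56 (x) x 220 (y) x 45 mm high, fixed; origin under its centre. Three round vertical through-holes of 20 mm at y = -80, 0 and +80 mm hold the key and the two nut drivers in any order.
- fixture: Fixed board fixture, base plate 150 (x) x 190 (y, -105 to +85) x 10 mm; origin at the underside, z up. A black tray at y = +31 carries the board. The lock housing (56 x 44, top z = 40) stands at x = 0, y = -70, with the clamp's ring (52 dia) on it up to z = 52 mm. Highest point 54 mm: a thin stop pin beside the ring.
- socket (a point): Point on the vertical lock axis at the mouth of the round well (top of the ring; fixture x = 0, y = -70, z = 52 mm), with the fixture's axes. The well is 24 mm wide, 12 mm deep; in its floor is the steel insert's square hole, 13.4 mm wide and 16 mm deeper. A fully seated key has its lower face 28 mm below this point; 24 mm counts as seated.
- well_floor (a point): Centre of the well's floor, 12 mm below socket, fixed to the fixture, with its axes. The insert's angle is NOT measured. Seen from above its flats stand counterclockwise of the fixture's x and y by p - c (modulo a quarter turn): c = clamp, p = a hidden lost motion, 0.1 to 0.95 rad at the start. The insert turns by itself (friction 0.1 N m); once turned clockwise by p it drives the clamp.
- clamp (a joint): Angle of the clamp (rad), growing clockwise from above: starts at 0 to 0.15; at 0 the arm points 0.95 rad counterclockwise of the fixture's +y, beside the board; firm stop at 0.95, the arm along +y over the board's edge. Stays where it is left: friction 0.12 N m. 0.2 N m turns everything; over 0.4 N m is forcing it.
- clamp_tip (a point): Free end of the clamp arm, 83 mm from the lock axis, 46 mm above the fixture's underside; the arm is 14 mm wide.
- board: Green circuit board 108 (x) x 78 (y) x 3 mm, loose in the tray; origin under its centre. Keep it where it is.
- driver0: Straight nut driver with a round black handle of 28 mm, in one of the stand's holes, 98 mm tall with a round 14 mm shank; origin at the shank's lower end, z up. Its top is 107 mm above the bench. Keep it where it is.
- driver1: The same with a grey handle. Keep it where it is.
- spool: Copper spool, 54 mm diameter, 40 mm high, origin underneath. Keep it where it is.
- jar: Small jar, 42 mm diameter, 34 mm high, origin underneath. Keep it where it is.
- screwdriver: Screwdriver lying along its x, 170 mm long, 26 mm thick, origin underneath its middle. Keep it where it is.
- tweezers: Steel tweezers lying along x, 130 x 11 x 6 mm, origin underneath. Keep it where it is.
- meter: Multimeter lying flat, 170 (x) x 82 (y) x 46 mm, origin underneath. Keep it where it is.
Not all that is in view belongs to the job. Of the things shaped like the key, the steel one is meant.

How it is judged (in metres and radians):
On the way, in this order (a step that is already met when the one before it is completed fails the run):
1. the key is fully seated in the square socket, upright (horizontal distance between key and socket below 0.003 m and z of key in the frame of socket below -0.024 m and angle between key's own z axis and vertical below 0.17 rad), for 0.2 s.
2. with the key seated, the clamp has been turned to its stop (all of step 1 and value of joint clamp above 0.88 rad), for 0.2 s.
At the end, for the whole second after the job is handed in: The key stands at rest in the socket (lower face at least 24 mm below the well's mouth, within 3 mm of the axis, leaning less than 0.17 rad), released, and the clamp is at its stop (joint above 0.88 of 0.95 rad) (all of step 2 and linear speed of key below 0.02 m/s); the robot touches nothing.
It fails at once if the key presses on the socket with more than 30 N while not yet seated (contact force between key and fixture above 30 N and z of key in the frame of socket above -0.024 m).
It fails at once if the key is forced in the socket (flats pressed with more than 80 N in all, about 0.45 N m) (contact force between key and fixture above 80 N).
It fails at once if the robot itself pushes on the fixture (more than 3 N) (contact force between any of the fingers, the arm and fixture above 3 N).
It fails at once if the board is moved over 15 mm (distance of board from where it was at the start of the episode above 0.015 m).
It fails at once if another thing on the bench is moved over 30 mm (distance of any of driver0, driver1, spool, jar, screwdriver, tweezers, meter from where it was at the start of the episode above 0.03 m).
It also fails if it takes over 72 s, if anything falls off the work surface, if the arm or the gripper's body presses on something with over 40 N, if the wrist force passes 120 N, or if a joint passes its speed limit or range.

## Working session

There is one attempt and no reset: what is moved stays moved. The work goes in short steps, Python scripts to look and compute and a tool call to move; the robot and the scene stay as the last step left them, time stands still between calls to the robot, and variables do not carry over. Pictures are saved under pics/ and viewed, at most 10 in all, crops included, and the job is handed in when it is done.

Besides the shell and the picture viewer there is one more tool, called after ">>>" as name(argument=value, ...) on one line, values as JSON. drive_tool: Moves the arm, as the interface text tells. Shifts and turns lie within -1 to 1; 1 stands for 0.12 m of shift or pi rad of turn. Its arguments: {"type":"object","properties":{"commands":{"type":"array"},"grip_force":{"type":"number"}},"required":["commands"]}

```bash
mkdir -p pics; cat > h.py <<'E'
import numpy as np, cv2
from station import r, snapshot, get_calibration, close_job
def ray(name,u,v,c=None):
    c=c or get_calibration(name); R=np.array(c["R"]);t=np.array(c["t"])
    d=R.T@np.array([(u-c["cx"])/c["fx"],(v-c["cy"])/c["fy"],1.]); return -R.T@t,d
def onz(name,u,v,z,c=None):
    o,d=ray(name,u,v,c); return o+d*(z-o[2])/d[2]
def pt(name,u,v,dep,c=None):
    o,d=ray(name,u,v,c); return o+d*dep[int(v),int(u)]
def save(img,n): cv2.imwrite("pics/"+n,img[...,::-1])
def load(n): return np.load("pics/"+n+".npz")
E
python3 - <<'E'
from h import *
s=r.get_state(); print({k:np.round(v,3).tolist() for k,v in s.items()})
for n in("top","side"):
    p,d=snapshot(n); np.savez("pics/"+n,p=p,d=d); save(p,n+"0.png"); c=get_calibration(n); print(n,c["fx"],np.round(-np.array(c["R"]).T@c["t"]),np.round(c["R"],2).tolist())
a=cv2.imread("pics/top0.png");b=cv2.imread("pics/side0.png")
E
```

```text
{'time_s': 0.0, 'joint_pos': [1.062, 0.3, 1.522, 0.0, 1.321, -0.067], 'joint_velocities': [0.001, -0.001, -0.0, 0.0, 0.0, -0.001], 'effort': [0.001, -53.18, -35.275, 0.071, 0.024, -0.0], 'ee_pos': [235.025, 496.962, 204.869], 'tool_rot': [0.219, 0.976, -0.001, -0.0], 'wrist_force': [-0.934, -0.22, 0.47], 'torque': [-0.015, 0.007, 0.041], 'gripper_force': 0.0, 'opening': 94.087}
top 447.3217405899046 [ 342.   46. 1147.] [[-0.13, -0.99, 0.0], [-0.97, 0.13, -0.22], [0.22, -0.03, -0.98]]
side 349.35154784321463 [ 301. -410.  706.] [[0.88, -0.48, 0.02], [-0.36, -0.69, -0.63], [0.31, 0.55, -0.78]]
```

View pics/top0.png

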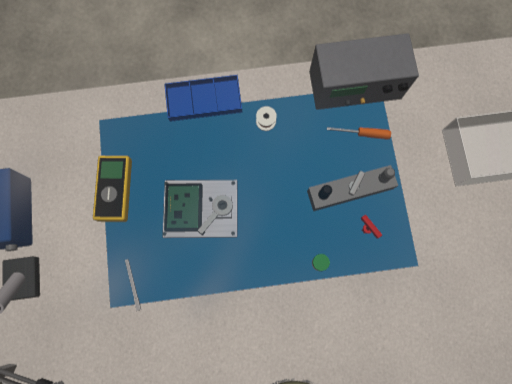

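View pics/side0.png

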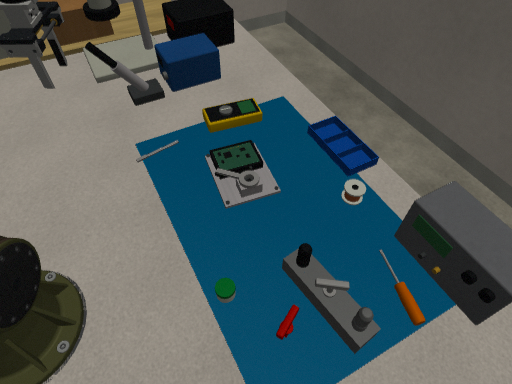

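The top view shows the steel T-key in the stand's middle hole (357,182), between the black driver (325,191) and the grey driver (387,174). The look-alike is the red T-key lying at (371,227). The ring is at (221,206), with its arm toward (208,222). I choose the steel key at (357,182). The side view agrees, with the key at (332,286).

```bash
python3 - <<'E'
from h import *
def cloud(n):
    f=load(n);d=f["d"];c=get_calibration(n);R=np.array(c["R"]);t=np.array(c["t"])
    v,u=np.mgrid[:384,:512];P=np.stack([(u-c["cx"])/c["fx"]*d,(v-c["cy"])/c["fy"]*d,d],-1)
    return (P-t)@R, f["p"]
seeds={"top":(357,182),"side":(332,286)}
for n in("top","side"):
    X,p=cloud(n);u,v=seeds[n]
    m=np.zeros((384,512),bool);m[v-22:v+22,u-25:u+25]=1
    k=m&(X[...,2]>75)&(X[...,2]<97)
    l,lab,st,ce=cv2.connectedComponentsWithStats(k.astype(np.uint8))
    i=max(range(1,l),key=lambda i:-np.hypot(*(ce[i]-seeds[n]))); k=lab==i
    print(n,"key z",np.percentile(X[k][:,2],[5,50,95]).round(1),k.sum(),ce[i])
    uv=np.argwhere(k)[:,::-1].astype(np.float32)
    Q=np.array([onz(n,a,b,87)[:2] for a,b in uv],np.float32)
    print(" rect",cv2.minAreaRect(Q),"mean",Q.mean(0))
X,p=cloud("top")
hsv=cv2.cvtColor(p,cv2.COLOR_RGB2HSV)
# base plate: low saturation region
m=np.zeros((384,512),np.uint8);m[170:245,155:245]=1
k=((hsv[...,1]<60)&(hsv[...,2]>90)&(m>0))
print("plate z",np.median(X[k][:,2]))
Q=np.array([onz("top",a,b,10)[:2] for b,a in np.argwhere(k&(X[...,2]<20))],np.float32)
print("plate",cv2.minAreaRect(Q),cv2.boxPoints(cv2.minAreaRect(Q)).round(1).tolist())
k=(X[...,2]>44)&(X[...,2]<60)&(m>0)
Q=X[k]; print("ring pts",len(Q),Q.mean(0))
print("ring", pt("top",221,206,load("top")["d"]), onz("top",222,206,52))
for u,v in((325,191),(387,174)): print("drv",onz("top",u,v,107).round())
E
```

```text
top key z [78.  85.3 88.9] 161 [356.23602484 183.11801242]
 rect ((563.6956176757812, -232.5732421875), (14.03268814086914, 66.0694580078125), 54.18236541748047) mean [ 563.52594 -232.61238]
side key z [77.3 86.6 88.8] 307 [331.93485342 283.74267101]
 rect ((562.8267211914062, -235.25929260253906), (18.415681838989258, 64.0253677368164), 54.14374923706055) mean [ 562.7866  -235.13821]
plate z 9.522588262487814
plate ((567.4285888671875, 159.74337768554688), (188.5204620361328, 149.44960021972656), 82.44258880615234) [[481.0, 76.0999984741211], [629.0999755859375, 56.5], [653.9000244140625, 243.39999389648438], [505.79998779296875, 263.0]]
ring pts 440 [545.71945799 115.71452896  49.91012996]
ring [562.85395881 103.97962499  24.28938646] [557.06215501 100.07672091  52.        ]
drv [ 550. -150.  107.]
drv [ 572. -305.  107.]
```

```bash
cat >> h.py <<'E'
from scipy.spatial.transform import Rotation as Ro
def pose():
    s=r.get_state(); M=Ro.from_quat(s["tool_rot"]).as_matrix(); return np.array(s["ee_pos"]),M,np.degrees(np.arctan2(M[1,0],M[0,0])),s
def plan(xyz,deg=None):
    "shift in tool units, then turn units (cw from above +)"
    p,M,a,s=pose(); print("now",p.round(1),"toolx",round(a,2),"tilt",np.degrees(np.arccos(-M[2,2])).round(2),"t",s["time_s"])
    print("shift units",(M.T@(np.array(xyz)-p)/120).round(4))
    if deg is not None: print("yaw units",round(((a-deg+180)%360-180)/180,4))
E
python3 - <<'E'
from h import *
plan([563,-233,205],144.2)
p,M,a,s=pose();c=get_calibration("wrist");R=np.array(c["R"]);t=np.array(c["t"])
print("cam in tool",M.T@(-R.T@t-p),"R cam<-tool",(R@M).round(3).tolist(),c["fx"])
E
```

```text
now [235.1 497.  205. ] toolx 154.69 tilt 0.06 t 0.1
shift units [-5.0714e+00 -4.3307e+00  3.7000e-03]
yaw units 0.0583
cam in tool [  73.00419517   -0.38304944 -178.90831579] R cam<-tool [[0.0, 1.0, 0.0], [-0.967, 0.0, -0.255], [-0.255, -0.0, 0.967]] 346.04351509673967
```

>>> drive_tool(commands=[[[1, -0.298, -0.255, 0, 0], [1, -0.298, -0.255, 0, 0], [1, -0.298, -0.255, 0, 0], [1, -0.298, -0.255, 0, 0], [1, -0.298, -0.255, 0, 0], [1, -0.298, -0.255, 0, 0], [1, -0.298, -0.255, 0, 0], [1, -0.298, -0.255, 0, 0], [1, -0.298, -0.255, 0, 0], [1, -0.298, -0.255, 0, 0]]])

```text
time_s: 1.1
ee_pos: [427.9, 65.7, 205.5]
tool_rot: [0.219, 0.976, 0.0, 0.0]
wrist_force: [1.3, -0.1, 0.5]
opening: 94.2
gripper_force: 0.0
```

>>> drive_tool(commands=[[[0.45, -0.298, -0.255, 0, 0], [0.45, -0.298, -0.255, 0, 0], [0.45, -0.298, -0.255, 0, 0], [0.45, -0.298, -0.255, 0, 0], [0.45, -0.298, -0.255, 0, 0], [0.45, -0.298, -0.255, 0, 0], [0.45, -0.298, -0.255, 0, 0], [0.45, 0, 0, 0, 0.029], [0.45, 0, 0, 0, 0.029], [0.45, 0, 0, 0, 0]]])

```text
time_s: 2.1
ee_pos: [562.1, -233.2, 204.8]
tool_rot: [0.308, 0.951, 0.0, -0.001]
wrist_force: [0.6, -0.0, -0.5]
opening: 42.3
gripper_force: 0.0
```

```bash
cat > look.py <<'E'
from h import *
def key(tag):
    p,M,a,s=pose();c=get_calibration("wrist");im,d=snapshot("wrist");np.savez("pics/"+tag,p=im,d=d);save(im,tag+".png")
    R=np.array(c["R"]);t=np.array(c["t"]);v,u=np.mgrid[:384,:512]
    X=(np.stack([(u-c["cx"])/c["fx"]*d,(v-c["cy"])/c["fy"]*d,d],-1)-t)@R
    return im,d,c,X,v,u
E
python3 - <<'E'
from look import *
im,d,c,X,v,u=key("w1")
k=(d>0)&(X[...,2]>78)&(X[...,2]<96)&(np.hypot(X[...,0]-563,X[...,1]+233)<45)
print(k.sum(),"z",np.percentile(X[k][:,2],[10,50,90]))
Q=np.array([onz("wrist",b,a_,87,c)[:2] for a_,b in np.argwhere(k)],np.float32)
print(cv2.minAreaRect(Q), np.argwhere(k).mean(0))
plan([563,-233,205],144.2)
E
```

```text
1092 z [84.85440934 86.4031072  87.38458536]
((566.5765380859375, -233.08387756347656), (13.442282676696777, 63.077327728271484), 53.9818229675293) [184.13369963 254.39010989]
now [ 562.2 -233.   205.1] toolx 144.35 tilt 0.04 t 2.15
shift units [-0.0057  0.004   0.0005]
yaw units 0.0008
```

```bash
python3 - <<'E'
from h import *
f=load("w1");im,d=f["p"].copy(),f["d"]
cv2.imwrite("pics/w1c.png",cv2.resize(im[100:290,150:360,::-1],None,fx=2.8,fy=2.8))
E
```

```text
(no output)
```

View pics/w1c.png

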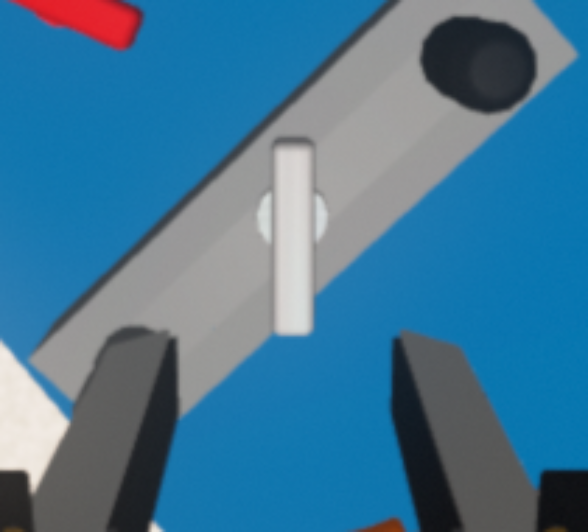

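The close crop shows the steel T-key upright, with its bar at crop (292,237) midway between the fingers. The red one lies off to the upper left. I descend and grip.

>>> drive_tool(commands=[[[0.45, -0.023, 0.015, 0, 0], [0.45, 0, 0, 0.2, 0], [0.45, 0, 0, 0.2, 0], [0.45, 0, 0, 0.2, 0], [0.45, 0, 0, 0.2, 0], [0.45, 0, 0, 0.2, 0], [0.45, 0, 0, 0.1, 0], [0.45, 0, 0, 0.1, 0], [0.45, 0, 0, 0, 0]]], grip_force=20)

```text
time_s: 3.05
ee_pos: [565.3, -232.9, 60.5]
tool_rot: [0.307, 0.952, 0.0, -0.001]
wrist_force: [0.8, -0.5, 0.5]
opening: 42.3
gripper_force: 0.0
```

>>> drive_tool(commands=[[[0, 0, 0, 0, 0], [0, 0, 0, 0, 0], [0, 0, 0, 0, 0], [0, 0, 0, 0, 0], [0, 0, 0, 0, 0], [0, 0, 0, 0, 0]]], grip_force=20)

```text
time_s: 3.65
ee_pos: [565.8, -233.2, 61.9]
tool_rot: [0.307, 0.952, -0.0, 0.0]
wrist_force: [0.1, 0.3, 4.2]
opening: 13.9
gripper_force: 20.0
```

>>> drive_tool(commands=[[[0, 0, 0, -0.05, 0], [0, 0, 0, -0.1, 0], [0, 0, 0, -0.2, 0], [0, 0, 0, -0.2, 0], [0, 0, 0, -0.2, 0], [0, 0, 0, -0.2, 0], [0, 0, 0, -0.2, 0], [0, 0, 0, -0.05, 0], [0, 0, 0, 0, 0]]])

```text
time_s: 4.55
ee_pos: [565.7, -233.2, 206.2]
tool_rot: [0.307, 0.952, -0.0, 0.001]
wrist_force: [-0.4, 0.8, -2.5]
opening: 13.6
gripper_force: 20.0
```

```bash
python3 - <<'E'
from h import *
plan([631,47,205],140)
E
```

```text
now [ 565.7 -233.2  206.2] toolx 144.24 tilt 0.09 t 4.55
shift units [0.9231 2.2128 0.0097]
yaw units 0.0236
```

>>> drive_tool(commands=[[[0, 0.06, 0.14, 0, 0], [0, 0.12, 0.28, 0, 0], [0, 0.12, 0.28, 0, 0], [0, 0.12, 0.28, 0, 0], [0, 0.12, 0.28, 0, 0], [0, 0.12, 0.28, 0, 0], [0, 0.12, 0.28, 0, 0], [0, 0.12, 0.28, 0, 0], [0, 0.06, 0.14, 0, 0], [0, 0, 0, 0, 0]]])

```text
time_s: 5.55
ee_pos: [628.8, 54.9, 204.1]
tool_rot: [0.306, 0.952, -0.0, -0.001]
wrist_force: [-0.1, -0.2, -1.8]
opening: 13.9
gripper_force: 20.0
```

>>> drive_tool(commands=[[[0, 0, 0, 0.1, 0], [0, 0, 0, 0.2, 0], [0, 0, 0, 0.2, 0], [0, 0, 0, 0.12, 0], [0, 0, 0, 0, 0], [0, 0, 0, 0, 0]]])

```text
time_s: 6.15
ee_pos: [629.4, 51.7, 131.5]
tool_rot: [0.307, 0.952, 0.0, 0.0]
wrist_force: [-0.1, 0.3, -1.4]
opening: 13.7
gripper_force: 20.0
```

```bash
python3 - <<'E'
from look import *
im,d,c,X,v,u=key("w2")
plan([558,100,205],140)
o=onz  # ring pixel guess
R=np.array(c["R"]);q=R@np.array([558,100,52.])+np.array(c["t"]);print("ring px guess",q[0]/q[2]*c["fx"]+c["cx"],q[1]/q[2]*c["fy"]+c["cy"])
E
```

```text
now [629.6  51.9 132.1] toolx 144.22 tilt 0.09 t 6.2
shift units [ 0.7177 -0.0233 -0.6081]
yaw units 0.0234
ring px guess 247.96753454650465 76.7989898309952
```

View pics/w2.png

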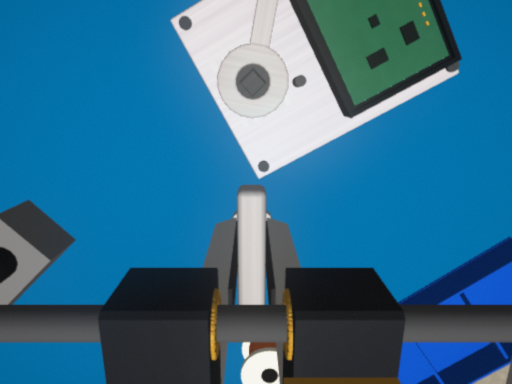

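The wrist view shows the ring at (252,80) with the square hole inside it as a dark diamond. The held key's bar is at (252,240). I'll move so the camera is straight over the well and lower, then crop.

```bash
python3 - <<'E'
from h import *
f=load("w2");im,d=f["p"],f["d"]
g=cv2.cvtColor(im[55:108,225:280],cv2.COLOR_RGB2GRAY)
g=cv2.resize(g,None,fx=10,fy=10,interpolation=cv2.INTER_CUBIC)
cv2.imwrite("pics/w2c.png",cv2.createCLAHE(2,(2,2)).apply(g))
E
```

```text
(no output)
```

View pics/w2c.png

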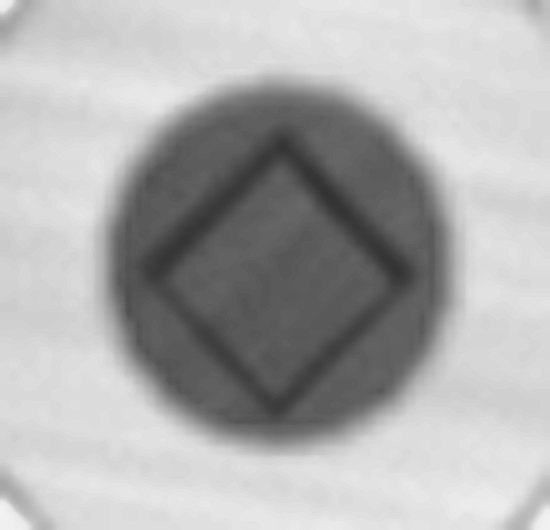

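```bash
python3 - <<'E'
from look import *
p,M,a,s=pose();c=get_calibration("wrist");f=load("w2");im,d=f["p"],f["d"]
conv=lambda x,y:(225+(x+.5)/10-.5,55+(y+.5)/10-.5)
C=[onz("wrist",*conv(*q),40,c)[:2] for q in((282,135),(408,275),(278,412),(150,272))]
C=np.array(C);print(C.round(1),"ctr",C.mean(0));
for i in range(4):
    e=C[(i+1)%4]-C[i];print(np.hypot(*e).round(1),np.degrees(np.arctan2(e[1],e[0]))%90)
print("mouth z52",onz("wrist",*conv(278,265),52,c))
dep=np.median(d[60:66,215:290][d[60:66,215:290]>0]);print("ring z",pt("wrist",232,80,d,c),pt("wrist",272,95,d,c))
# bar in hand
g=cv2.cvtColor(im,cv2.COLOR_RGB2GRAY).astype(int)
print("col 252 rows180-205",g[180:205,252]); 
for rr in(200,230,260): print(rr,g[rr,232:274])
# height of bar
R=np.array(c["R"]);t=np.array(c["t"]);v,u=np.mgrid[:384,:512]
X=(np.stack([(u-c["cx"])/c["fx"]*d,(v-c["cy"])/c["fy"]*d,d],-1)-t)@R
L=(X-p)@M
print("bar z rel TCP",L[195:260:15,252].round(1).tolist(), L[184:194,252].round(1).tolist())
E
```

```text
[[554.8 107. ]
 [568.4 108.8]
 [570.8  95.1]
 [557.   93.2]] ctr [562.75930863 101.02971018]
13.7 7.785826613256177
13.9 9.801103442488326
14.0 7.665120420270881
13.9 8.810218842765693
mouth z52 [562.508998   101.01642067  52.        ]
ring z [553.44370524  89.62889343  52.41141214] [578.62724861 106.88021065  52.69344287]
col 252 rows180-205 [103 104 104 104 101  90  88  88  89  92 102 121 141 161 174 188 200 212
 215 217 215 215 215 215 215]
200 [100  98  99 100 102 119 153 172 186 198 209 214 213 211 210 210 212 212
 213 214 215 217 218 217 216 214 212 212 209 199 186 173 157 131 106 101
 101 102 101 102 101 102]
230 [ 95  93  84  56  50  89 142 169 182 195 205 212 211 209 209 209 208 210
 210 211 213 216 216 214 214 211 212 211 208 198 187 173 154 109  54  50
  73  93  95  95  96  95]
260 [ 41  37  36  37  41  74 128 164 178 190 201 206 208 207 207 207 207 207
 208 210 211 213 214 213 211 210 209 210 206 199 190 173 147  98  45  37
  36  36  37  51  78  92]
bar z rel TCP [[28.5, 0.1, -24.6], [21.3, 0.1, -24.9], [14.0, 0.2, -25.4], [6.0, 0.2, -24.6], [-1.7, 0.2, -24.9]] [[-5.8, 0.5, 131.4], [30.1, 0.2, -12.1], [30.2, 0.2, -14.6], [30.4, 0.2, -17.1], [30.1, 0.2, -17.9], [30.5, 0.1, -21.2], [30.4, 0.1, -22.6], [29.7, 0.1, -22.0], [29.7, 0.1, -23.6], [29.2, 0.1, -23.7]]
```

The crop shows the square hole as a diamond with corners at (282,135), (408,275), (278,412) and (150,272). The flats stand at about 8.5° in the world frame and the well is at (562.6, 101.0). I turn the tool to x = 98.5° and go above it.

>>> drive_tool(commands=[[[0, 0, 0, 0, 0.0424], [0, 0, 0, 0, 0.0424], [0, 0, 0, 0, 0.0424], [0, 0, 0, 0, 0.0424], [0, 0, 0, 0, 0.0424], [0, 0, 0, 0, 0.0424], [0, 0, 0, 0, 0]]])

```text
time_s: 6.9
ee_pos: [629.6, 52.2, 132.3]
tool_rot: [0.654, 0.757, 0.001, 0.001]
wrist_force: [-0.2, -0.4, -1.0]
opening: 13.7
gripper_force: 20.0
```

```bash
python3 - <<'E'
from h import *
plan([562.4,102.6,118],98.5)
E
```

```text
now [629.6  52.2 132.3] toolx 98.33 tilt 0.11 t 6.9
shift units [ 0.4965 -0.4938  0.1182]
yaw units -0.001
```

>>> drive_tool(commands=[[[0, 0.08, -0.08, 0, 0], [0, 0.12, -0.12, 0, 0], [0, 0.12, -0.12, 0, 0], [0, 0.12, -0.12, 0, 0], [0, 0.056, -0.054, 0, 0], [0, 0, 0, 0.118, 0], [0, 0, 0, 0, 0], [0, 0, 0, 0, 0]]])

```text
time_s: 7.7
ee_pos: [562.1, 101.9, 116.2]
tool_rot: [0.653, 0.757, -0.0, -0.0]
wrist_force: [0.1, 0.2, -1.3]
opening: 14.1
gripper_force: 20.0
```

```bash
python3 - <<'E'
from h import *
plan([562.4,102.6,95.5],98.5)
s=r.get_state();print(np.round(s["wrist_force"],2),np.round(s["torque"],3))
c=get_calibration("wrist");im,d=snapshot("wrist");save(im,"w3.png")
sd,_=snapshot("side");save(sd,"s3.png")
A=cv2.resize(im[60:230,150:350],None,fx=2,fy=2);B=cv2.resize(sd[120:220,190:300],(400,364),interpolation=cv2.INTER_CUBIC)
save(np.hstack([cv2.resize(A,(400,340)),B[:340]]),"m3.png")
E
```

```text
now [562.1 101.9 116.2] toolx 98.46 tilt 0.06 t 7.7
shift units [0.0054 0.0037 0.1729]
yaw units -0.0002
[ 0.07  0.21 -1.31] [-0.084 -0.021 -0.005]
```

View pics/m3.png

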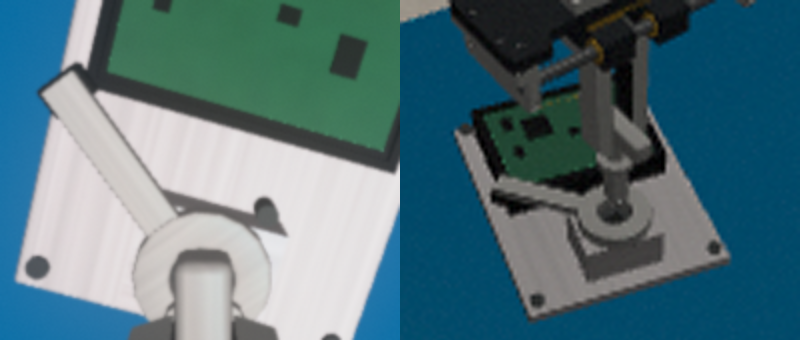

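The left view shows the bar in line with the ring, and the right (side) view shows the shank hanging over the well. I descend into the well, then feel downward in small steps.

>>> drive_tool(commands=[[[0, 0.005, 0.004, 0, 0], [0, 0, 0, 0.04, 0], [0, 0, 0, 0.04, 0], [0, 0, 0, 0.04, 0], [0, 0, 0, 0.04, 0], [0, 0, 0, 0, 0], [0, 0, 0, 0, 0]]])

```text
time_s: 8.5
ee_pos: [562.1, 103.1, 97.6]
tool_rot: [0.653, 0.757, -0.0, -0.0]
wrist_force: [-0.6, 0.1, -1.2]
opening: 13.7
gripper_force: 20.0
```

>>> drive_tool(commands=[[[0, 0, 0, 0.01, 0], [0, 0, 0, 0.01, 0], [0, 0, 0, 0, 0]]])

```text
time_s: 8.8
ee_pos: [562.1, 103.1, 95.2]
tool_rot: [0.653, 0.757, -0.0, -0.0]
wrist_force: [-0.4, 0.2, -1.2]
opening: 14.0
gripper_force: 20.0
```

>>> drive_tool(commands=[[[0, 0, 0, 0.01, 0], [0, 0, 0, 0, 0]]])

```text
time_s: 9.0
ee_pos: [562.1, 103.1, 94.0]
tool_rot: [0.653, 0.757, -0.0, -0.0]
wrist_force: [-0.5, 0.3, -2.3]
opening: 13.6
gripper_force: 20.0
```

>>> drive_tool(commands=[[[0, 0, 0, 0.01, 0], [0, 0, 0, 0, 0]]])

```text
time_s: 9.2
ee_pos: [562.1, 103.1, 92.7]
tool_rot: [0.653, 0.757, -0.0, -0.0]
wrist_force: [-0.7, 0.1, -1.0]
opening: 14.0
gripper_force: 20.0
```

>>> drive_tool(commands=[[[0, 0, 0, 0.008, 0], [0, 0, 0, 0, 0]]])

```text
time_s: 9.4
ee_pos: [562.1, 103.1, 91.9]
tool_rot: [0.653, 0.757, -0.0, -0.0]
wrist_force: [-1.0, -0.5, -0.7]
opening: 13.8
gripper_force: 20.0
```

>>> drive_tool(commands=[[[0, 0, 0, 0.008, 0], [0, 0, 0, 0, 0]]])

```text
time_s: 9.6
ee_pos: [561.9, 103.1, 90.8]
tool_rot: [0.653, 0.757, -0.0, -0.0]
wrist_force: [-1.5, 0.8, -0.5]
opening: 13.8
gripper_force: 20.0
```

>>> drive_tool(commands=[[[0, 0, 0, 0.008, 0], [0, 0, 0, 0, 0]]])

```text
time_s: 9.8
ee_pos: [561.9, 103.1, 89.8]
tool_rot: [0.653, 0.757, -0.0, -0.0]
wrist_force: [-1.7, -1.1, -2.2]
opening: 13.5
gripper_force: 20.0
```

>>> drive_tool(commands=[[[0, 0, 0, 0.008, 0], [0, 0, 0, 0, 0]]])

```text
time_s: 10.0
ee_pos: [562.0, 103.1, 88.9]
tool_rot: [0.653, 0.757, -0.0, -0.0]
wrist_force: [-2.4, -1.2, -1.5]
opening: 13.7
gripper_force: 20.0
```

>>> drive_tool(commands=[[[0, 0, 0, 0.01, 0], [0, 0, 0, 0.01, 0], [0, 0, 0, 0, 0]]])

```text
time_s: 10.3
ee_pos: [562.0, 103.1, 86.4]
tool_rot: [0.653, 0.757, -0.0, -0.0]
wrist_force: [-1.8, -0.3, -2.6]
opening: 13.5
gripper_force: 20.0
```

>>> drive_tool(commands=[[[0, 0, 0, 0.01, 0], [0, 0, 0, 0.01, 0], [0, 0, 0, 0, 0]]])

```text
time_s: 10.6
ee_pos: [562.1, 103.1, 84.1]
tool_rot: [0.653, 0.757, -0.0, -0.0]
wrist_force: [-2.6, -0.9, -1.0]
opening: 13.8
gripper_force: 20.0
```

>>> drive_tool(commands=[[[0, 0, 0, 0.01, 0], [0, 0, 0, 0.01, 0], [0, 0, 0, 0, 0]]])

```text
time_s: 10.9
ee_pos: [562.1, 103.1, 81.7]
tool_rot: [0.653, 0.757, -0.0, -0.0]
wrist_force: [-2.0, -0.6, -1.6]
opening: 13.9
gripper_force: 20.0
```

>>> drive_tool(commands=[[[0, 0, -0.004, 0.01, 0], [0, 0, 0, 0.01, 0], [0, 0, 0, 0, 0]]])

```text
time_s: 11.2
ee_pos: [561.8, 103.1, 79.3]
tool_rot: [0.653, 0.757, 0.0, 0.0]
wrist_force: [-0.5, -0.5, -3.1]
opening: 14.0
gripper_force: 20.0
```

>>> drive_tool(commands=[[[0, 0, 0, 0.008, 0], [0, 0, 0, 0.008, 0], [0, 0, 0, 0, 0]]])

```text
time_s: 11.5
ee_pos: [561.7, 103.0, 77.4]
tool_rot: [0.653, 0.757, 0.0, 0.0]
wrist_force: [0.6, -0.1, -2.3]
opening: 13.9
gripper_force: 20.0
```

>>> drive_tool(commands=[[[0, 0, 0, 0.005, 0], [0, 0, 0, 0, 0], [0, 0, 0, 0, 0]]])

```text
time_s: 11.8
ee_pos: [561.7, 103.1, 76.9]
tool_rot: [0.653, 0.757, 0.0, 0.0]
wrist_force: [0.1, -1.2, -1.7]
opening: 13.9
gripper_force: 20.0
```

The key is at full depth with almost no force. I raise the grip to 40 N and turn clockwise, shifting sideways because the key axis sits 1.6 mm off the TCP.

>>> drive_tool(commands=[[[0, 0, 0, 0, 0], [0, 0, 0.001, 0, 0.0222], [0, 0, 0.001, 0, 0.0222], [0, 0, 0.001, 0, 0.0222], [0, 0, 0, 0, 0]]], grip_force=40)

```text
time_s: 12.3
ee_pos: [561.7, 102.9, 76.9]
tool_rot: [0.729, 0.685, -0.0, -0.0]
wrist_force: [-3.0, -2.1, -0.5]
opening: 13.5
gripper_force: 40.0
```

```bash
cat > st.py <<'E'
from h import *
p,M,a,s=pose();print(p.round(1),"toolx",round(a,2),"F",np.round(s["wrist_force"],1),"T",np.round(s["torque"],3),"t",s["time_s"], "j6",round(s["joint_pos"][5],2),"effort6",round(s["effort"][5],3))
print("key axis",(p-1.6*M[:,0]).round(2))
E
python3 st.py
```

```text
[561.7 102.9  76.9] toolx 86.41 F [-3.  -2.1 -0.5] T [-0.719  0.862  0.031] t 12.3 j6 0.18 effort6 1.374
key axis [561.63 101.26  76.88]
```

>>> drive_tool(commands=[[[0, -0.002, -0.002, 0, 0], [0, 0, 0.001, 0, 0.0222], [0, 0, 0.001, 0, 0.0222], [0, 0, 0.001, 0, 0.0222], [0, 0, 0.001, 0, 0.0222], [0, 0, 0, 0, 0]]])

```text
time_s: 12.9
ee_pos: [562.0, 102.8, 76.9]
tool_rot: [0.817, 0.577, -0.0, -0.0]
wrist_force: [-4.9, -1.4, 2.2]
opening: 13.6
gripper_force: 40.0
```

```bash
python3 st.py
```

```text
[562.  102.8  76.9] toolx 70.51 F [-4.9 -1.4  2.2] T [-0.597  1.057  0.065] t 12.9 j6 0.46 effort6 1.37
key axis [561.46 101.26  76.9 ]
```

>>> drive_tool(commands=[[[0, -0.001, -0.004, 0, 0], [0, 0, 0.001, 0, 0.0222], [0, 0, 0.001, 0, 0.0222], [0, 0, 0.001, 0, 0.0222], [0, 0, 0.001, 0, 0.0222], [0, 0, 0, 0, 0]]])

```text
time_s: 13.5
ee_pos: [562.1, 102.7, 76.9]
tool_rot: [0.889, 0.458, -0.0, -0.0]
wrist_force: [-3.5, -2.0, 1.1]
opening: 13.5
gripper_force: 40.0
```

```bash
python3 st.py; python3 - <<'E'
from h import *
im,d=snapshot("wrist");save(im,"w4.png"); t,_=snapshot("top"); save(np.hstack([im[0:340,60:460],cv2.resize(t[150:260,150:260],(340,340))]),"m4.png")
E
```

```text
[562.1 102.7  76.9] toolx 54.56 F [-3.5 -2.   1.1] T [-0.409  0.914  0.071] t 13.5 j6 0.74 effort6 1.384
key axis [561.18 101.36  76.87]
```

View pics/m4.png

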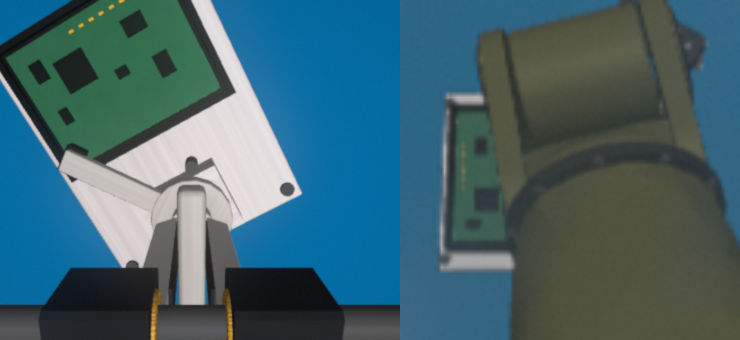

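The wrist view shows the arm swinging with the key: its tip is at crop (68,160), at the board's corner. I carry on.

>>> drive_tool(commands=[[[0, -0.002, -0.003, 0, 0], [0, 0, 0.001, 0, 0.0222], [0, 0, 0.001, 0, 0.0222], [0, 0, 0.001, 0, 0.0222], [0, 0, 0.001, 0, 0.0222], [0, 0, 0, 0, 0]]])

```text
time_s: 14.2
ee_pos: [562.2, 102.5, 76.9]
tool_rot: [0.944, 0.33, 0.0, -0.0]
wrist_force: [-2.0, -0.9, -0.6]
opening: 13.9
gripper_force: 40.0
```

```bash
cat > cl.py <<'E'
from look import *
im,d,c,X,v,u=key("wc")
k=((d>0)&(X[...,2]>44)&(X[...,2]<56)).astype(np.uint8)
rr=np.hypot(X[...,0]-562.2,X[...,1]-101.2)
k=k.astype(bool)&(rr>45)&(rr<86)
Q=X[k][:,:2]-[562.2,101.2]; m=np.median(Q,0); print(k.sum(),"arm dir",np.degrees(np.arctan2(m[1],m[0])).round(1),"clamp",(0.95-np.radians(np.degrees(np.arctan2(m[1],m[0]))-82.4)).round(3))
E
python3 st.py; python3 cl.py
```

```text
[562.2 102.5  76.9] toolx 38.54 F [-2.  -0.9 -0.6] T [-0.228  0.687  0.061] t 14.2 j6 1.01 effort6 1.385
key axis [560.9  101.46  76.92]
1733 arm dir 101.6 clamp 0.614
```

>>> drive_tool(commands=[[[0, 0, 0.001, 0, 0.0167], [0, 0, 0.001, 0, 0.0167], [0, 0, 0.001, 0, 0.0167], [0, 0, 0.001, 0, 0.0167], [0, 0, 0, 0, 0]]])

```text
time_s: 14.75
ee_pos: [562.3, 102.2, 76.9]
tool_rot: [0.973, 0.23, 0.0, -0.0]
wrist_force: [-2.7, 0.0, -0.7]
opening: 13.6
gripper_force: 40.0
```

```bash
python3 st.py; python3 cl.py
```

```text
[562.3 102.2  76.9] toolx 26.59 F [-2.7  0.  -0.7] T [0.1   0.868 0.121] t 14.75 j6 1.22 effort6 1.068
key axis [560.9  101.45  76.92]
1735 arm dir 89.8 clamp 0.821
```

>>> drive_tool(commands=[[[0, 0, 0, 0, 0.0056], [0, 0, 0.001, 0, 0.0056], [0, 0, 0, 0, 0.0056], [0, 0, 0, 0, 0.0056], [0, 0, 0.001, 0, 0.0056], [0, 0, 0, 0, 0]]])

```text
time_s: 15.4
ee_pos: [562.4, 101.9, 76.9]
tool_rot: [0.983, 0.186, -0.0, -0.0]
wrist_force: [-3.1, 3.6, -0.7]
opening: 13.6
gripper_force: 40.0
```

```bash
python3 st.py; python3 cl.py
```

```text
[562.4 101.9  76.9] toolx 21.41 F [-3.1  3.6 -0.7] T [0.741 0.967 0.124] t 15.4 j6 1.31 effort6 0.429
key axis [560.96 101.27  76.92]
1741 arm dir 84.8 clamp 0.907
```

>>> drive_tool(commands=[[[0, -0.001, -0.003, 0, 0.0056], [0, 0, 0, 0, 0], [0, 0, 0, 0, 0.0056], [0, 0, 0, 0, 0]]])

```text
time_s: 15.85
ee_pos: [562.3, 102.0, 76.9]
tool_rot: [0.986, 0.168, 0.0, 0.0]
wrist_force: [-1.8, 2.6, -1.0]
opening: 13.8
gripper_force: 40.0
```

```bash
python3 st.py; python3 cl.py
```

```text
[562.3 102.   76.9] toolx 19.38 F [-1.8  2.6 -1. ] T [0.532 0.778 0.112] t 15.85 j6 1.35 effort6 0.381
key axis [560.77 101.43  76.94]
1740 arm dir 82.9 clamp 0.942
```

>>> drive_tool(commands=[[[0, 0, 0, 0, 0.004], [0, 0, 0, 0, 0.004], [0, 0, 0, 0, 0]]])

```text
time_s: 16.2
ee_pos: [562.3, 102.0, 76.9]
tool_rot: [0.988, 0.156, 0.0, 0.0]
wrist_force: [-2.2, 1.1, -1.1]
opening: 13.5
gripper_force: 40.0
```

```bash
python3 st.py; python3 cl.py
```

```text
[562.3 102.   76.9] toolx 17.96 F [-2.2  1.1 -1.1] T [0.415 0.604 0.181] t 16.2 j6 1.37 effort6 0.364
key axis [560.75 101.48  76.93]
1737 arm dir 81.8 clamp 0.96
```

>>> drive_tool(commands=[[[0, 0, 0, 0, 0.004], [0, 0, 0, 0, 0]]])

```text
time_s: 16.45
ee_pos: [562.3, 102.0, 76.9]
tool_rot: [0.989, 0.15, 0.0, 0.0]
wrist_force: [-1.9, 2.2, -0.8]
opening: 13.8
gripper_force: 40.0
```

```bash
python3 st.py; python3 cl.py
```

```text
[562.3 102.   76.9] toolx 17.24 F [-1.9  2.2 -0.8] T [0.4   0.57  0.194] t 16.45 j6 1.39 effort6 0.377
key axis [560.73 101.48  76.92]
1731 arm dir 81.8 clamp 0.96
```

The arm has stopped moving while the torque has risen to about 0.19 N m, so the clamp is at its stop. I ease back 1°, release and retreat straight up.

>>> drive_tool(commands=[[[0, 0, 0, 0, -0.0056], [0, 0, 0, 0, 0], [0.45, 0, 0, 0, 0], [0.45, 0, 0, 0, 0], [0.45, 0, 0, 0, 0], [0.45, 0, 0, 0, 0], [0.45, 0, 0, 0, 0]]])

```text
time_s: 17.2
ee_pos: [562.3, 102.0, 77.0]
tool_rot: [0.987, 0.159, 0.0, 0.0]
wrist_force: [-0.2, 0.4, 0.7]
opening: 42.1
gripper_force: 0.0
```

>>> drive_tool(commands=[[[0.45, 0, 0, -0.05, 0], [0.45, 0, 0, -0.1, 0], [0.45, 0, 0, -0.2, 0], [0.45, 0, 0, -0.2, 0], [0.45, 0, 0, -0.2, 0], [0.45, 0, 0, -0.2, 0], [0.45, 0, 0, 0, 0], [0.45, 0, 0, 0, 0]]])

```text
time_s: 18.0
ee_pos: [562.3, 102.0, 191.5]
tool_rot: [0.987, 0.159, 0.001, 0.0]
wrist_force: [-0.2, -0.3, -0.7]
opening: 42.4
gripper_force: 0.0
```

```bash
python3 st.py; python3 cl.py; python3 - <<'E'
from look import *
im,d,c,X,v,u=key("w5")
k=(d>0)&(np.hypot(X[...,0]-562,X[...,1]-101)<40)&(X[...,2]>85)&(X[...,2]<115)
print("bar top z",np.percentile(X[k][:,2],[10,50,90]).round(1))
Q=np.array([onz("wrist",b,a,102,c)[:2] for a,b in np.argwhere(k)],np.float32);print(cv2.minAreaRect(Q))
E
```

```text
[562.3 102.  191.5] toolx 18.28 F [-0.2 -0.3 -0.7] T [ 0.02   0.158 -0.022] t 18.0 j6 1.37 effort6 0.0
key axis [560.76 101.5  191.53]
738 arm dir 82.3 clamp 0.951
bar top z [ 99.9 101.4 102.4]
((563.501220703125, 101.18107604980469), (64.74592590332031, 13.82172966003418), 20.408658981323242)
```

View pics/w5.png

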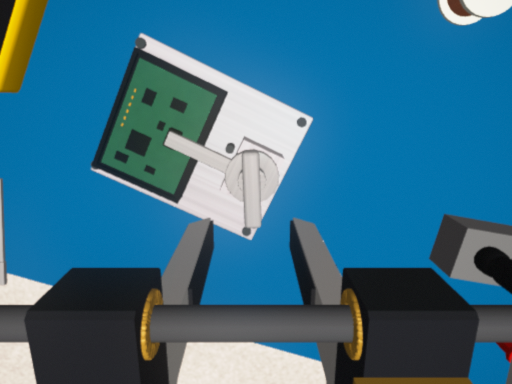

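The picture shows the key standing released in the ring at (252,188), with its bar top at 101–102 mm, which is full depth. The clamp arm lies over the board's edge at (170,138), at about 0.95 rad, and the board is still in its tray.

```bash
python3 -c "
from h import *
print(close_job())"
```

```text
the job is handed in; nothing more can be done
None
```

I handed the job in with the key seated to full depth and released, the clamp at its stop (about 0.95 rad by the wrist camera), and the arm clear above; the hand-in call did not return a verdict.

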